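# Load the red-labelled culture dish into the spring-fed dish magazine

### The arm

A 7-joint arm with a two-finger parallel gripper is mounted at the origin on a cart in front of the work surface, level with it; the furniture and walls round the work are solid. World frame = base frame: x ahead of the robot, y to its left, z up, the work surface at z = 0. Lengths are in m, angles in rad, forces in N, time in s.
With the tool pointing down it reaches from about 0.4 to 0.85 m from the base axis. Payload 10.4 kg.
Tool frame: the origin (TCP) lies at the very end of the fingers, on their centre line; the grasp point (between the pads) lies 19 mm behind it; z points along the fingers, y is the line along which they close (so a half turn about z gives the same grasp; the last joint's range is limited). The gripper opens to 87 mm and grips with 3 to 60 N. Pads are 19 mm wide; open, the fingers measure 117 mm over their backs; the gripper's body (75 mm by 190 mm) begins 51 mm behind the grasp point.
Start: joints at [1.288, 0.332, -0.065, 1.46, 0.022, 1.35, -0.088], TCP at [0.161, -0.604, 0.223] pointing down, gripper open.
Joint ranges: [-2.6, 2.6], [-0.5, 2.12], [-1.47, 1.34], [0.16, 2.42], [-1.27, 4.41], [0.06, 2.06], [-2.6, 2.6]. Speed limits (rad/s): [2.22, 2.22, 2.79, 2.79, 3.14, 3.14, 3.14].

### API

Orientations are given as a unit quaternion [x, y, z, w].
In Python, from bench import * gives the robot as it stands.
- The arm moves only by the tool step_arm, never from a script. Its arguments are lists of equal length, an entry for each row: "delta_pos": the shift along the world's x, y, z in units of 25 mm (1.0 is 25 mm), a list of three; "turn": the turn about the world's z in units of 0.12 rad (1.0 is 0.12 rad). In form: {"delta_pos": [[tx, ty, tz], ...], "turn": [turn, ...]}. A call has 1 to 12 rows; each row shifts and turns the commanded pose from where the row before left it; what a row does not reach is not made up. A row lasts 1/10 s, in which the tool goes at most 50 mm and 8.59 degrees, less where a joint would pass 70% of its speed; a pose out of reach is approached as far as the arm can. A call with a number of a shift or a turn outside -1 to 1 is refused whole. A call with a gripper value outside its range is refused whole. "grip" is the closure, from 0 (fully open) to 1 (shut), set as the call begins (left out, the last holds). The fingers move at their own pace and stop on an object; "newtons" is the grip in N (left out, the last holds). Time passes only in rows, so rows that do not move let the fingers close. It gives the time, the measured TCP pose, the force, the opening and the grip force at its end, in the units of the state.
- read_state(): the state, without advancing time (a new reading comes with each control period).
- camera(name): name is "side" or "top" or "wrist"; returns a dict with "image" (420x560x3 uint8, red, green, blue), "z_map" (420x560 float32, m along the optical axis (not along the pixel's ray), 0 where there is no reading), "mtx" (3x3 intrinsics, pixels), "dist" ([k1, k2, p1, p2, k3] as OpenCV has them; the pictures are not rectified), "view" (4x4, takes a point from world to camera coordinates). Camera axes: x right, y up, looking along -z (the intrinsics and any distortion apply to the point x, -y, -z); pixel columns grow to the right and rows downward; lengths in m; the calibration is good to about 2 mm. A picture is of the moment at which its call begins.
- close_job(): hands the job in; it is judged then, once.
The state is a dict: "time": time; "joint_positions": joint angles; "joint_vel": joint speeds; "joint_torque": joint torques, N m; "ee_pos": TCP position; "eef_rot": TCP orientation; "ft_force": force on the tool from outside, world axes, zero at the start; "torque": the same for the moment, N m; "width": finger opening in m; "grip_force": force on a finger pad.
Only numpy, scipy, OpenCV 4.12 (cv2) and the standard library are available. Lean on these libraries where they do the work, as an engineer would, in place of code of your own. Each camera call takes 0.05 s, during which the arm holds its last target. There are 200 camera calls.

### The job

Load the petri dish with the round red label on its lid into the spring-fed dish magazine: set it flat on the blue spring plate between the guide posts, then push it straight down until both orange catches have snapped over its edge and hold it down level. Leave the dish with the blue label where it is.

Things in the scene. Friction and masses are not known exactly. Their poses are not given: they have to be found in the camera images.
- red_dish_center (a point): Centre (7.5 mm above the underside) of the closed round petri dish with a round RED label (30 mm) in the middle of its lid: clear plastic, 59 mm diameter, 15 mm high, 30 to 55 g, lid fixed; z axis up. It lies flat on the worktop. This is the dish to load; grasp it across its diameter.
- blue_dish_center (a point): Centre (half-way up) of the other petri dish, same shape and size but with a BLUE label. Not to be loaded or pushed about.
- feeder_seat (a point): Fixed magazine (white housing 136 x 86 x 28 mm): point on its vertical axis, 72 mm above the worktop, at the face of the blue spring plate when up. z up; x runs through the two orange catches. Open gaps 40 mm wide at +y and -y give fingers beside the dish room to set it down and open. At +x and -x four posts, bore 66 mm, flared at the top, end 84 mm above the worktop and guide the dish.
- follower (a joint): Travel of the blue spring plate (38 mm wide), m: 0 up, 0.038 hard stop, about 0.032 with a dish held. A dish set on it has its top 87 mm above the worktop. Pushed down at its centre (2 N, rising to about 10 N) it parts the catches (noses 44 mm apart, tops 84 mm high); they snap over its edge once its top is under 55 mm; it stops hard at 49 mm, so push to about 51 mm with shut fingers, then lift.
Things that resemble listed ones, but are neither listed nor needed, are in the scene too. Leave any brown or turquoise look-alike of the part that bears red_dish_center alone.

How it is judged:
On the way:
1. the red-labelled dish lies on the spring plate in the mouth of the magazine (horizontal distance between red_dish_center and feeder_seat below 0.012 m and z of red_dish_center in the frame of feeder_seat below 0.016 m), for 0.1 s.
At the end, for the whole second after the job is handed in: The red-labelled dish is held down in the magazine under both catches: its centre within 12 mm of the magazine's axis and at least 20 mm below the seat point (about 24.5 mm when held), level within about 7 degrees (0.12 rad), the spring plate pressed down by more than 27 mm, the dish at rest (horizontal distance between red_dish_center and feeder_seat below 0.012 m and z of red_dish_center in the frame of feeder_seat below -0.02 m and angle between red_dish_center's own z axis and vertical below 0.12 rad and value of joint follower above 0.027 m and linear speed of red_dish below 0.02 m/s); the robot touches nothing.
It fails at once if the blue-labelled dish is moved more than 30 mm (distance of blue_dish_center from where it was at the start of the episode above 0.03 m).
It also fails if it takes over 40 s, if anything falls off the work surface, if the arm or the gripper's body presses on something with over 40 N, if the wrist force passes 120 N, or if a joint passes its speed limit or range.

## Working session

There is one attempt and no reset: what is moved stays moved. The work goes in short steps, Python scripts to look and compute and a tool call to move; the robot and the scene stay as the last step left them, time stands still between calls to the robot, and variables do not carry over. Pictures are saved under pics/ and viewed, at most 10 in all, crops included, and the job is handed in when it is done.

Besides the shell and the picture viewer there is one more tool, called after "Request:" by a JSON object that holds its "api" and its "payload". step_arm: Moves the arm, as the interface text tells. Shifts and turns lie within -1 to 1; 1 stands for 25 mm of shift or 0.12 rad of turn. Its arguments: {"type":"object","properties":{"delta_pos":{"type":"array"},"turn":{"type":"array"},"grip":{"type":"number"},"newtons":{"type":"number"}},"required":["delta_pos","turn"]}

```bash
mkdir -p pics; cat > h.py <<'E'
from bench import *
import numpy as np, cv2
def pts(c,uv):
    uv=np.array(uv,float).reshape(-1,2)
    n=cv2.undistortPoints(uv.reshape(-1,1,2),np.array(c["mtx"]),np.array(c["dist"])).reshape(-1,2)
    z=np.array([c["z_map"][int(v),int(u)] for u,v in uv])
    P=np.c_[n[:,0]*z,-n[:,1]*z,-z,np.ones(len(z))]
    return (np.linalg.inv(c["view"])@P.T).T[:,:3]
def cloud(c):
    h,w=c["z_map"].shape
    g=np.mgrid[0:h,0:w]; uv=np.c_[g[1].ravel(),g[0].ravel()]
    P=pts(c,uv).reshape(h,w,3); P[c["z_map"]==0]=np.nan
    return P
def save(im,n): cv2.imwrite("pics/"+n,im[:,:,::-1])
E
python3 - <<'E'
from h import *
import pickle
s=read_state(); print(s["time"],s["ee_pos"],s["eef_rot"],s["width"])
for n in("top","side"):
    c=camera(n); save(c["image"],n+"0.png"); pickle.dump(c,open(n+".pkl","wb"))
E
```

```text
0.0 [ 0.16047903 -0.60362964  0.22175383] [ 9.91569574e-01  1.29573358e-01 -1.30840753e-04 -7.12140969e-04] 0.08716724650906904
```

View pics/top0.png

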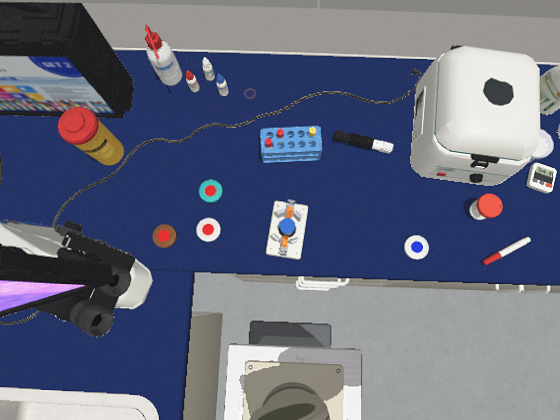

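View pics/side0.png

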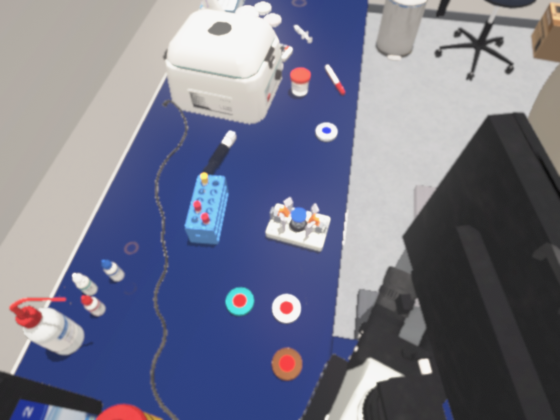

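Top view: three red-centred dishes: the clear/white one at (208,230), turquoise at (210,190) and brown at (164,236). The clear one fits the description. Magazine is at (287,229), blue dish at (417,247). I'll confirm with a crop and measure.

```bash
python3 - <<'E'
from h import *
import pickle
from scipy import ndimage as nd
for n,box in(("top",(140,170,440,280)),("side",(180,80,380,400))):
    c=pickle.load(open(n+".pkl","rb")); P=cloud(c); im=c["image"]
    hsv=cv2.cvtColor(im,cv2.COLOR_RGB2HSV); H,S,V=[hsv[...,i].astype(int) for i in range(3)]
    M=np.zeros(H.shape,bool); M[box[1]:box[3],box[0]:box[2]]=1
    for nm,m in(("red",((H<5)|(H>175))&(S>180)&(V>150)),("blue",(H>105)&(H<125)&(S>150)&(V>150)),("orange",(H>7)&(H<16)&(S>130)&(V>140))):
        l,k=nd.label(m&M)
        for i in range(1,k+1):
            q=l==i
            if q.sum()>12:
                v,u=np.argwhere(q).mean(0); p=P[q]; print(n,nm,q.sum(),(round(u),round(v)),np.nanmedian(p,0).round(4),np.nanmean(p,0).round(4))
    if n=="top":
        # housing top z~0.028
        q=(abs(P[...,2]-.028)<.005)&M; q[:,:255]=0;q[:,320:]=0
        r=cv2.minAreaRect(P[q][:,:2].astype(np.float32)*1000); print("housing",r)
        save(cv2.resize(im[170:270,140:330],None,fx=4,fy=4,interpolation=cv2.INTER_CUBIC),"crop.png")
E
```

```text
top red 81 (210, 190) [0.5263 0.231  0.0156] [0.526  0.231  0.0153]
top red 83 (208, 229) [0.4257 0.2287 0.0153] [0.4257 0.2288 0.0153]
top red 116 (164, 235) [0.4053 0.3376 0.0152] [0.4048 0.3377 0.0152]
top blue 174 (287, 226) [0.4301 0.0308 0.0718] [0.4306 0.0309 0.0719]
top blue 93 (417, 247) [ 0.4014 -0.2916  0.0151] [ 0.4013 -0.2915  0.0152]
top orange 56 (289, 212) [0.4629 0.0269 0.0743] [0.464  0.0264 0.0729]
top orange 72 (169, 241) [0.3913 0.3199 0.0146] [0.3924 0.3219 0.0145]
top orange 51 (284, 241) [0.3945 0.0359 0.0718] [0.3953 0.0353 0.0693]
housing ((430.1396789550781, 29.83022689819336), (85.57575988769531, 135.27088928222656), 83.16637420654297)
side red 67 (239, 300) [0.5261 0.2292 0.0153] [0.5258 0.2288 0.0154]
side red 136 (286, 363) [0.4052 0.3364 0.0158] [0.4052 0.3365 0.0158]
side blue 28 (326, 130) [ 0.4006 -0.2937  0.0159] [ 0.4005 -0.2929  0.0157]
side blue 121 (298, 214) [0.4309 0.0292 0.0724] [0.4308 0.0287 0.0724]
side orange 36 (285, 212) [0.4614 0.0281 0.0727] [0.4618 0.028  0.0725]
side orange 17 (312, 218) [0.3992 0.0382 0.0759] [0.3994 0.0367 0.0762]
side orange 393 (286, 365) [0.4049 0.3412 0.0146] [0.405  0.3387 0.0147]
```

View pics/crop.png

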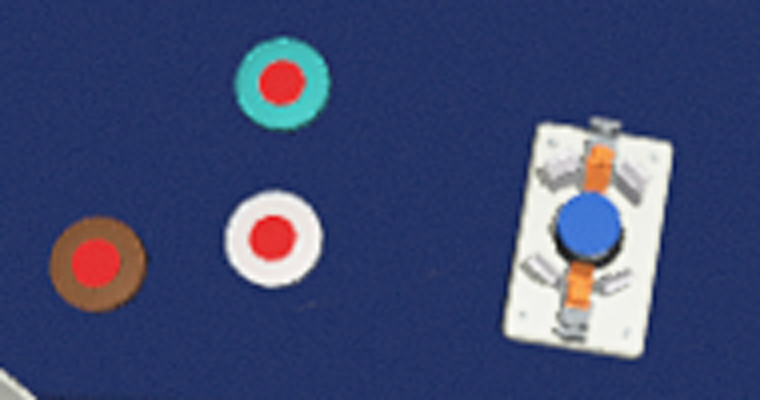

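Crop: the clear dish with the red label is at crop (273,238), and the turquoise and brown look-alikes lie beside it. The magazine's long axis is tilted. Heights agree with what is given: label 15 mm, plate 72 mm, housing 135x86. Target dish is at (0.426, 0.229), seat at (0.4305, 0.030), magazine x at -6.8°. The turn needed is about -21.7°.

Request:
{"api": "step_arm", "payload": {"delta_pos": [[0.9,1,0],[0.9,1,0],[0.9,1,0],[0.9,1,0],[0.9,1,0],[0.9,1,0],[0.9,1,0],[0.9,1,0],[0.9,1,0],[0.9,1,0],[0.9,1,0],[0.9,1,0]], "turn": [-0.26,-0.26,-0.26,-0.26,-0.26,-0.26,-0.26,-0.26,-0.26,-0.26,-0.26,-0.26], "grip": 0}}

```text
time: 1.3
ee_pos: [0.4311, -0.3028, 0.2223]
eef_rot: [0.998, -0.058, -0.0, -0.0]
ft_force: [0.5, -0.5, 0.6]
width: 0.0868
grip_force: 0.0
```

```bash
python3 -c "
from h import *
s=read_state();print(s['time'],s['ee_pos'],s['eef_rot'],np.round(s['joint_positions'],2))"
```

```text
1.3 [ 0.43113497 -0.30283223  0.2223301 ] [ 9.98320171e-01 -5.79377739e-02 -2.17174296e-04 -5.02334917e-05] [ 0.82  0.14 -0.32  1.71  0.04  1.31 -1.2 ]
```

Request:
{"api": "step_arm", "payload": {"delta_pos": [[0,1,0],[0,1,0],[0,1,0],[0,1,0],[0,1,0],[0,1,0],[0,1,0],[0,1,0],[0,1,0],[0,1,0],[0,1,0],[0,1,0]], "turn": [0,0,0,0,0,0,0,0,0,0,0,0]}}

```text
time: 2.5
ee_pos: [0.4302, -0.0031, 0.2224]
eef_rot: [0.998, -0.057, -0.0, 0.0]
ft_force: [1.0, 0.7, 0.5]
width: 0.0871
grip_force: 0.0
```

Request:
{"api": "step_arm", "payload": {"delta_pos": [[0,1,0],[0,1,0],[0,1,0],[0,1,0],[0,1,0],[0,1,0],[0,1,0],[0,1,0],[0,1,-0.5],[-0.2,0.3,-0.8]], "turn": [0,0,0,0,0,0,0,0,0,0]}}

```text
time: 3.5
ee_pos: [0.4257, 0.2314, 0.1904]
eef_rot: [0.998, -0.056, 0.001, -0.001]
ft_force: [-0.5, 0.3, 0.1]
width: 0.0867
grip_force: 0.0
```

```bash
python3 -c "
from h import *
s=read_state();print(s['time'],s['ee_pos'],s['eef_rot'],np.round(s['joint_positions'],2))
c=camera('wrist');P=cloud(c);im=c['image'];save(im,'w1.png')
h=cv2.cvtColor(im,cv2.COLOR_RGB2HSV).astype(int)
from scipy import ndimage as nd
l,k=nd.label(((h[...,0]<5)|(h[...,0]>175))&(h[...,1]>180)&(h[...,2]>120))
for i in range(1,k+1):
  q=l==i
  if q.sum()>60: print(q.sum(),np.argwhere(q).mean(0)[::-1],np.nanmean(P[q],0))
"
```

```text
3.5 [0.42567384 0.23135636 0.19042979] [ 9.98428659e-01 -5.60237608e-02  6.78737943e-04 -1.04457880e-03] [ 0.27  0.12 -0.91  1.83  0.1   1.24 -2.35]
```

View pics/w1.png

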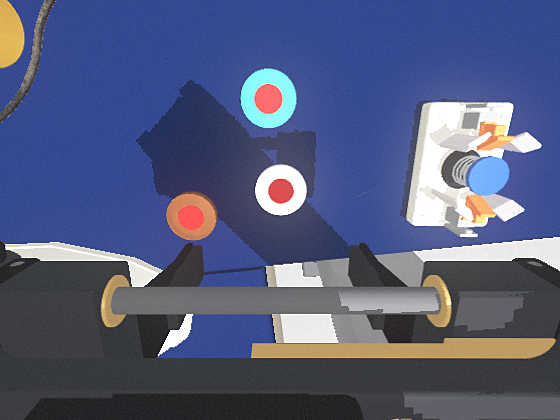

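Wrist view: red dish (281,190), turquoise (268,98), brown (191,216), magazine plate (489,175); the space between the fingers is free. Measuring the dish and magazine from here.

```bash
python3 -c "
from h import *
c=camera('wrist');P=cloud(c);im=c['image'];s=read_state()
h=cv2.cvtColor(im,cv2.COLOR_RGB2HSV).astype(int);H,S=h[...,0],h[...,1]
from scipy import ndimage as nd
for n,m in(('r',((H<8)|(H>172))&(S>130)),('b',(H>100)&(H<116)&(S>100)&(h[...,2]>160)),('rim',(abs(P[...,2]-.0145)<.004))):
  l,k=nd.label(m)
  for i in range(1,k+1):
    q=l==i
    if q.sum()>150: print(n,q.sum(),np.argwhere(q).mean(0)[::-1].round(),np.nanmedian(P[q],0).round(4),((np.nanmax(P[q],0)+np.nanmin(P[q],0))/2).round(4))
q=(abs(P[...,2]-.028)<.004);q[:,:380]=0
print(cv2.minAreaRect(P[q][:,:2].astype(np.float32)*1000));print(s['ee_pos'])
"
```

```text
r 658 [266.  95.] [0.5269 0.229  0.0146] [0.5268 0.2291 0.0145]
r 490 [279. 188.] [0.4262 0.2267 0.0146] [0.4261 0.2269 0.0148]
r 524 [188. 216.] [0.4056 0.3363 0.0146] [0.4053 0.3365 0.0146]
b 1354 [489. 173.] [0.4327 0.0304 0.0709] [0.4207 0.0021 0.0348]
rim 307 [ 5. 29.] [0.6135 0.4736 0.0143] [0.6158 0.4805 0.0146]
rim 2680 [266.  95.] [0.5271 0.2292 0.0139] [0.5263 0.2294 0.014 ]
rim 400 [417. 158.] [0.4436 0.0717 0.0147] [0.4371 0.071  0.0145]
rim 2053 [279. 188.] [0.4269 0.2269 0.0138] [0.4255 0.227  0.0139]
rim 1912 [188. 214.] [0.4067 0.3356 0.0139] [0.4056 0.3361 0.0136]
rim 790 [ 84. 254.] [0.374  0.469  0.0152] [0.3636 0.4786 0.0145]
((432.12542724609375, 30.309268951416016), (86.1894302368164, 134.7971954345703), 82.85385131835938)
[0.42353733 0.2290628  0.1879509 ]
```

Request:
{"api": "step_arm", "payload": {"delta_pos": [[0.1,-0.06,-0.8],[0,0,-1],[0,0,-1],[0,0,-1],[0,0,-1],[0,0,-0.9],[0,0,-0.7],[0,0,-0.5],[0,0,-0.4],[0,0,0]], "turn": [0,0,0,0,0,0,0,0,0,0]}}

```text
time: 4.6
ee_pos: [0.4279, 0.2263, 0.007]
eef_rot: [0.998, -0.058, -0.0, 0.0]
ft_force: [-0.6, -0.2, 0.1]
width: 0.0872
grip_force: 0.0
```

Request:
{"api": "step_arm", "payload": {"delta_pos": [[-0.06,0.04,-0.12],[0,0,0],[0,0,0],[0,0,0],[0,0,0],[0,0,0],[0,0,0],[0,0,0]], "turn": [0,0,0,0,0,0,0,0], "grip": 1, "newtons": 15}}

```text
time: 5.4
ee_pos: [0.4268, 0.228, 0.0049]
eef_rot: [0.998, -0.057, 0.0, 0.0]
ft_force: [-0.7, -1.3, 5.1]
width: 0.0581
grip_force: 15.0
```

Grasped (58 mm). Lift and carry.

Request:
{"api": "step_arm", "payload": {"delta_pos": [[0,0,0.6],[0,0,1],[0,0,1],[0,0,1],[0,0,1],[0,-0.3,0.6],[0.04,-1,0],[0.04,-1,0],[0.04,-1,0],[0.04,-1,0],[0,-1,0],[0,-1,0]], "turn": [0,0,0,0,0,0,0,0,0,0,0,0]}}

```text
time: 6.6
ee_pos: [0.4304, 0.0698, 0.1354]
eef_rot: [0.998, -0.057, 0.0, -0.0]
ft_force: [-0.2, 0.1, -0.9]
width: 0.058
grip_force: 15.0
```

Request:
{"api": "step_arm", "payload": {"delta_pos": [[0,-0.9,0],[0,-0.5,0],[0,-0.2,0],[0,0,0],[0,0,0],[0,0,0]], "turn": [0,0,0,0,0,0]}}

```text
time: 7.2
ee_pos: [0.4306, 0.0314, 0.1347]
eef_rot: [0.998, -0.057, 0.0, -0.0]
ft_force: [0.1, -0.3, -0.7]
width: 0.0579
grip_force: 15.0
```

```bash
python3 -c "
from h import *
s=read_state();print(s['time'],s['ee_pos'],s['eef_rot'],np.round(s['joint_positions'],2),s['ft_force'],s['width'])
c=camera('wrist');save(c['image'],'w2.png')
for n in('wrist','top','side'):
  c=camera(n);P=cloud(c);h=cv2.cvtColor(c['image'],cv2.COLOR_RGB2HSV).astype(int);H,S=h[...,0],h[...,1]
  q=((H<8)|(H>172))&(S>130)&(P[...,2]>.1)&(P[...,2]<.17)&(abs(P[...,0]-.43)<.05)&(abs(P[...,1]-.03)<.05)
  print(n,q.sum(),np.nanmedian(P[q],0))
  if n=='wrist':
    q=(abs(P[...,2]-.028)<.004)&(abs(P[...,0]-.43)<.1)&(abs(P[...,1]-.03)<.1)
    print(q.sum(),cv2.minAreaRect(P[q][:,:2].astype(np.float32)*1000))
"
```

```text
7.2 [0.43056187 0.03137158 0.13469327] [ 9.98399586e-01 -5.65531604e-02  5.09263106e-05 -6.53619995e-05] [ 0.54  0.02 -0.71  2.02  0.01  1.11 -1.86] [ 0.08757966 -0.27324558 -0.73635418] 0.05787101106674886
wrist 1686 [0.43114178 0.03173017 0.14427126]
5499 ((447.963623046875, 27.663867950439453), (84.95370483398438, 103.23114013671875), 83.21485137939453)
top 0 [nan nan nan]
side 0 [nan nan nan]
  return np.nanmean(a, axis, out=out, keepdims=keepdims)
```

View pics/w2.png

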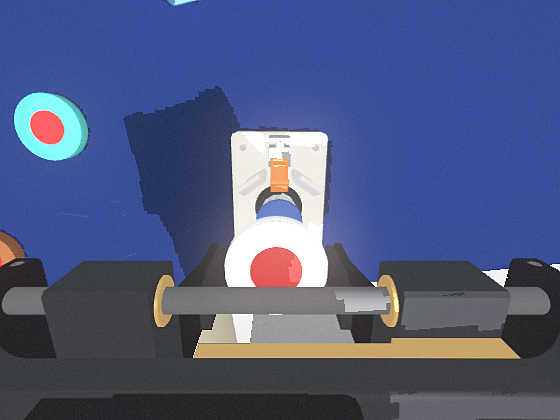

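Wrist view: dish held at (276,268), level and in line with the magazine; far catch at (280,175). The dish needs about (+1,-1.5) mm, then lowering.

Request:
{"api": "step_arm", "payload": {"delta_pos": [[0.04,-0.06,0],[0,0,-0.6],[0,0,-0.6],[0,0,-0.5],[0,0,-0.2],[0,0,-0.15],[0,0,-0.1],[0,0,-0.1],[0,0,0]], "turn": [0,0,0,0,0,0,0,0,0]}}

```text
time: 8.3
ee_pos: [0.4318, 0.029, 0.0784]
eef_rot: [0.998, -0.057, 0.0, 0.0]
ft_force: [-0.4, -0.3, 0.5]
width: 0.058
grip_force: 15.0
```

```bash
python3 -c "
from h import *
s=read_state();print(s['time'],s['ee_pos'],s['ft_force'],s['width'])
c=camera('side');im=c['image'];save(cv2.resize(im[170:260,240:350],None,fx=6,fy=6,interpolation=cv2.INTER_CUBIC),'s3.png')
c=camera('wrist');P=cloud(c);h=cv2.cvtColor(c['image'],cv2.COLOR_RGB2HSV).astype(int);H,S=h[...,0],h[...,1]
q=((H<8)|(H>172))&(S>130)&(P[...,2]>.06)&(P[...,2]<.17)&(abs(P[...,0]-.43)<.05)&(abs(P[...,1]-.03)<.05)
print(q.sum(),np.nanmedian(P[q],0))
"
```

```text
8.3 [0.4318453  0.02895337 0.07843904] [-0.4074813  -0.31493774  0.45530857] 0.05799110198646778
1687 [0.43260417 0.02932682 0.08819321]
```

View pics/s3.png

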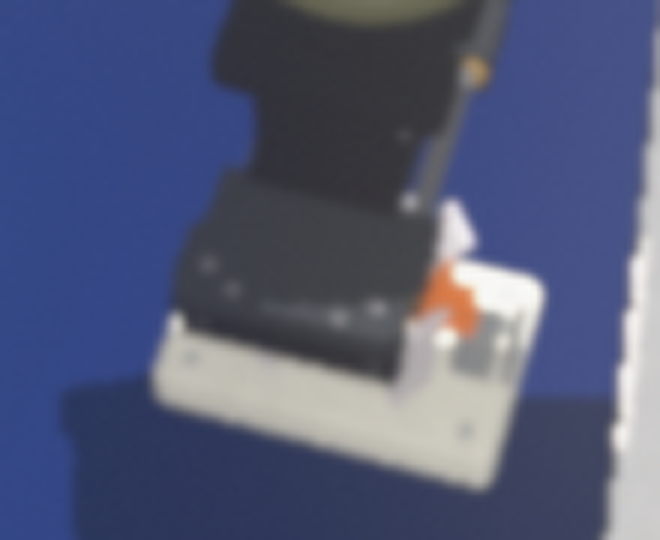

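Side crop: gripper in the magazine mouth, one catch visible at (450,300). Dish top is at about 88 mm, so 1 mm to go; then release.

Request:
{"api": "step_arm", "payload": {"delta_pos": [[0,0,-0.06],[0,0,0],[0,0,0]], "turn": [0,0,0]}}

```text
time: 8.7
ee_pos: [0.4318, 0.0289, 0.0769]
eef_rot: [0.998, -0.057, 0.0, 0.0]
ft_force: [1.2, -0.4, 0.3]
width: 0.058
grip_force: 15.0
```

Request:
{"api": "step_arm", "payload": {"delta_pos": [[0,0,0],[0,0,0],[0,0,0],[0,0,0],[0,0,0],[0,0,0]], "turn": [0,0,0,0,0,0], "grip": 0}}

```text
time: 9.3
ee_pos: [0.4315, 0.029, 0.0768]
eef_rot: [0.998, -0.057, -0.0, 0.0]
ft_force: [0.2, -0.6, 0.4]
width: 0.0863
grip_force: 0.0
```

Request:
{"api": "step_arm", "payload": {"delta_pos": [[0,0,0.3],[0,0,0.8],[0,0,0.6],[0,0,0]], "turn": [0,0,0,0]}}

```text
time: 9.7
ee_pos: [0.4329, 0.0291, 0.1214]
eef_rot: [0.998, -0.057, 0.002, 0.0]
ft_force: [0.3, -0.4, 0.2]
width: 0.0873
grip_force: 0.0
```

```bash
python3 -c "
from h import *
s=read_state();print(s['time'],s['ee_pos'],s['ft_force'],s['width'])
c=camera('wrist');save(c['image'],'w4.png');P=cloud(c);h=cv2.cvtColor(c['image'],cv2.COLOR_RGB2HSV).astype(int);H,S=h[...,0],h[...,1]
q=((H<8)|(H>172))&(S>130)&(P[...,2]>.06)&(P[...,2]<.17)&(abs(P[...,0]-.43)<.05)&(abs(P[...,1]-.03)<.05)
p=P[q];print(q.sum(),np.nanmedian(p,0));A=np.c_[p[:,:2]-p[:,:2].mean(0),np.ones(len(p))];print(np.linalg.lstsq(A,p[:,2],rcond=None)[0])
"
```

```text
9.7 [0.4329442  0.0291033  0.12144697] [ 0.33759786 -0.36849183  0.15728617] 0.08734081719683995
932 [0.43069098 0.03219133 0.08657431]
[-0.00030347  0.00131031  0.08655524]
```

View pics/w4.png

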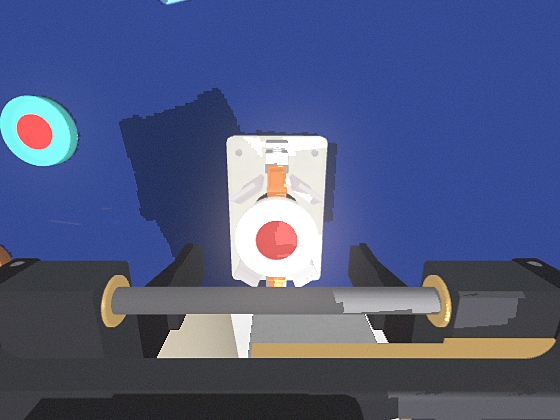

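Wrist view: dish flat on the plate at (277,240), centred between the posts, top at 86.6 mm, tilt ~0. Now shut the fingers and push.

Request:
{"api": "step_arm", "payload": {"delta_pos": [[-0.04,0.04,0],[0,0,0],[0,0,0],[0,0,0],[0,0,0],[0,0,0],[0,0,0],[0,0,0]], "turn": [0,0,0,0,0,0,0,0], "grip": 1}}

```text
time: 10.55
ee_pos: [0.4306, 0.03, 0.1193]
eef_rot: [0.998, -0.057, 0.0, 0.0]
ft_force: [-0.1, 0.1, -0.1]
width: 0.0308
grip_force: 0.0
```

Request:
{"api": "step_arm", "payload": {"delta_pos": [[0,0,-0.4],[0,0,-0.4],[0,0,-0.2],[0,0,-0.2],[0,0,-0.2],[0,0,-0.2],[0,0,-0.2],[0,0,-0.2],[0,0,0]], "turn": [0,0,0,0,0,0,0,0,0]}}

```text
time: 11.45
ee_pos: [0.4308, 0.0301, 0.0691]
eef_rot: [0.998, -0.057, 0.0, -0.0]
ft_force: [0.7, 0.2, 1.7]
width: 0.0004
grip_force: 0.9
```

Request:
{"api": "step_arm", "payload": {"delta_pos": [[0,0,-0.2],[0,0,-0.2],[0,0,-0.2],[0,0,-0.15],[0,0,0],[0,0,0]], "turn": [0,0,0,0,0,0]}}

```text
time: 12.05
ee_pos: [0.4311, 0.0301, 0.051]
eef_rot: [0.998, -0.057, 0.0, 0.0]
ft_force: [-0.0, -0.0, 7.9]
width: 0.0007
grip_force: 3.5
```

Pushed to 51 mm at 7.9 N; lift and check.

Request:
{"api": "step_arm", "payload": {"delta_pos": [[0,0,0.3],[0,0,0.6],[0,0,1],[0,0,1],[0,0,0.8],[0,0,0],[0,0,0]], "turn": [0,0,0,0,0,0,0]}}

```text
time: 12.75
ee_pos: [0.4305, 0.0298, 0.1431]
eef_rot: [0.998, -0.057, 0.0, 0.0]
ft_force: [-0.2, -0.1, -0.3]
width: 0.0005
grip_force: 0.0
```

```bash
python3 -c "
from h import *
s=read_state();print(s['time'],s['ee_pos'],s['ft_force'],s['width'])
c=camera('wrist');save(c['image'],'w5.png');P=cloud(c);h=cv2.cvtColor(c['image'],cv2.COLOR_RGB2HSV).astype(int);H,S=h[...,0],h[...,1]
q=((H<8)|(H>172))&(S>130)&(P[...,2]>.03)&(P[...,2]<.1)&(abs(P[...,0]-.43)<.05)&(abs(P[...,1]-.03)<.05)
p=P[q];print(q.sum(),np.nanmedian(p,0));A=np.c_[p[:,:2]-p[:,:2].mean(0),np.ones(len(p))];print(np.linalg.lstsq(A,p[:,2],rcond=None)[0])
"
```

```text
12.75 [0.43053456 0.02981362 0.14310303] [-0.24118359 -0.05783108 -0.30304259] 0.0004996517543395499
780 [0.43261403 0.02981264 0.05459003]
[0.00113983 0.00693595 0.05459293]
```

View pics/w5.png

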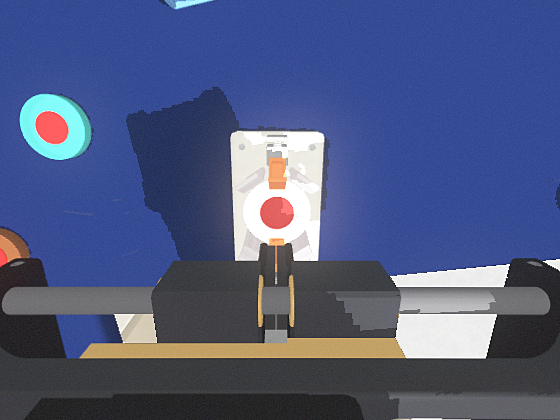

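The picture shows the dish held down at (277,213) under both catches, (277,180) and (277,243). Its top is at 54.6 mm and level, and the arm is clear of it.

```bash
python3 -c "
from bench import *
print(close_job())"
```

```text
the job is handed in; nothing more can be done
None
```

The red-labelled dish is held level in the magazine under both catches (top measured at 54.6 mm, arm clear), the blue dish was never touched, and the job was handed in at about 13 s; the hand-in returned no verdict.

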